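# Fill the tin row and clamp the rack's sliding leg at its mark

## Task

Stand the two loose spice tins upright in the rack's channel, close side by side with the tin that is already there, in one neat row against the rack's fixed end wall, and let go of them. Then take the rack's sliding leg by the upright post of its cam lever, draw the leg along to the length mark with the lever still open, and, holding the leg at the mark, swing the lever fully closed. The leg is sprung and slides back if let go, so finish while still gripping the lever's post, with the leg at the mark and the lever closed; leave the other things on the worktop alone.

Things in the scene. Friction and masses are not known exactly. Their poses are not given: they have to be found in the camera images.
- rack: Low wooden rack, fixed, 58 mm (x) wide, y -172 to +107 mm; board top 14 mm above the worktop. Origin on the worktop under the channel's centre line; x across, away from the robot; y along the row, z up. Steel lips at x = -23 and +23 mm, 6 mm above the board, leave a channel 42 mm wide (x) for the tins. The fixed end wall at +y, 49 mm above the board, has its inner face at y = +95 mm.
- tin_a_mid (a point): First spice tin, round, 34 mm in diameter, 50 mm high, 50 g; this point is its centre, half-way up (25 mm above its underside), z up. It already stands in the channel within 3 mm of the end wall.
- tin_b_mid (a point): Loose spice tin, round, 34 mm in diameter, 50 mm high, 50 g; this point is its centre, half-way up (25 mm above its underside), z up. Starts on the open worktop to the left (+y) of the rack.
- tin_c_mid (a point): Loose spice tin, round, 34 mm in diameter, 50 mm high, 50 g; this point is its centre, half-way up (25 mm above its underside), z up. Like tin b, starts to the left (+y) of the rack.
- leg (a joint): Travel of the sliding leg along the rack's +y, m: 0 = back (start), 0.095 = inner end. A spring pulls it to 0 with 1.5 to 3.5 N, friction 0.8 N. Dark steel shoe 64 (x) by 52 (y) mm with an upright wooden plate, 56 mm wide, 6 thick, top 80 mm above the worktop; the plate's face towards the tins is at rack y = -0.115 + this value.
- lever (a joint): Angle of the cam lever carried by the leg, rad: 0 = open, 1.15 = closed, at its stop; friction only, stays where left (starts 0 to 0.25). Turns about lever_pivot, counter-clockwise from above as it closes: open, the arm sticks out on the rack's -x side (1.15 rad from the rack's -y direction); closed, it lies along the rack, pointing to -y.
- lever_pivot (a point): On the lever's vertical pivot axis, on the leg, 46 mm above the worktop, on the rack's centre line (x = 0) and 25 mm behind (-y of) the leg plate's tin-side face. It moves with the leg only.
- lever_post (a point): Grip point of the upright round black post at the end of the cam lever: diameter 14 mm, free from the lever arm (top 49 mm above the worktop) up to 96 mm; this point is on its axis, 78 mm above the worktop, 60 mm from the pivot axis. Gripped from above and moved, it carries the lever and the leg.
- leg_index (a point): Small thin steel pointer on the front (-x) side of the leg's shoe, 10 mm behind (-y of) the plate's tin-side face, 15 mm behind which comes the lever pivot; z 24 mm.
- mark_tip (a point): The length mark: a dark steel clip with a thin rib 13 mm high on the rack's front (-x) edge, fixed. Axes as the rack's. The leg is at the mark when leg_index has the same position along the rack's y as this point: 45 to 77 mm of travel from the leg's start. The leg at the mark does not touch a close row.
- egg_timer: Wind-up kitchen timer, 54 mm wide, 52 mm high, loose bystander; origin under its centre. Leave alone.
- tea_light: Tea light in a round metal cup, 38 mm wide, 15 mm high, loose bystander in front of the rack; origin under its centre. Leave alone.
- teaspoon: Teaspoon, 130 mm long, 27 mm wide, 11 mm high, loose bystander lying to the right of the rack; origin under its centre, x along it. Leave alone.
Mind the look-alikes: they are no part of the job. What is shaped like the part that bears tin_c_mid but red is not meant. Leave any blue look-alike of the part that bears tin_b_mid alone.

How it is judged:
By the outcome, as a careful person would: the job done as asked, in the order asked, and still so for the second after the job is handed in, while the arm keeps its last pose, push and grip.
It also fails if it takes over 59 s, if anything falls off the work surface, if the arm or the gripper's body presses on something with over 40 N, if the wrist force passes 120 N, or if a joint passes its speed limit or range.

## Robot

A 6-joint arm with a two-finger parallel gripper is mounted at the origin on a cart in front of the work surface, level with it; the furniture and walls round the work are solid. World frame = base frame: x ahead of the robot, y to its left, z up, the work surface at z = 0. Lengths are in m, angles in rad, forces in N, time in s.
With the tool pointing down it reaches from about 0.225 to 0.725 m from the base axis. Payload 3.1 kg.
Tool frame: the origin (TCP) lies on the centre line of the jaws, within the pads' length; the fingertips stand 11 mm ahead of it and the grasp point (between the pads) lies 8 mm behind it; z points along the fingers, y is the line along which they close (so a half turn about z gives the same grasp; the last joint's range is limited). The gripper opens to 85 mm and grips with 20 to 120 N. Pads are 22 mm wide; open, the fingers measure 114 mm over their backs; the gripper's body (76 mm by 85 mm) begins 54 mm behind the grasp point. The pads swing forward as they close: fully open they stand 13 mm farther back than shut.
Start: joints at [-1.419, 0.048, 0.099, 1.622, 0, 1.443], TCP at [0.145, -0.505, 0.242] pointing down, gripper open.
Joint ranges: [-2.91, 2.91], [-0.99, 1.94], [-1.21, 1.42], [-2.12, 2.29], [-1.49, 1.47], [-3.14, 3.14]. Speed limits (rad/s): [2.79, 2.79, 3.14, 3.14, 3.14, 3.14].

## Interface

Orientations are given as a rotation vector (axis times angle).
In Python, from plant import robot gives the robot as it stands. The module is installed in compiled form; this text tells all that it offers.
- The arm moves only by the tool move_arm, never from a script. Its argument "targets" is text: rows parted by semicolons, each of 4 numbers parted by spaces: the shift along the world's x, y, z in mm, then the turn about the world's z in degrees. A call has 1 to 20 rows; each row is the pose to reach, as a shift and turn from the pose commanded when the call began; what a row does not reach only later rows make up. A row lasts 1/8 s, in which the tool goes at most 62.5 mm and 10.7 degrees, less where a joint would pass 70% of its speed; a pose out of reach is approached as far as the arm can. A call with a gripper value outside its range is refused whole. "jaw" is the closure in counts, from 0 (fully open) to 255 (shut), set as the call begins (left out, the last holds). The fingers move at their own pace and stop on an object; the grip force is fixed at half the most. Time passes only in rows, so rows that repeat a pose let the fingers close. It gives the time, the measured TCP pose, the force, the opening and the grip force at its end, in the units of the state.
- robot.get_obs(): the state, without advancing time (a new reading comes with each control period).
- robot.grab_frame(name): name is "side" or "top"; returns a dict with "color" (400x640x3 uint8, red, green, blue), "camera_matrix" (3x3 intrinsics, pixels), "origin" and "orientation" of the camera in the world. Camera axes: x right, y down, z forward; pixel columns grow to the right and rows downward; lengths in m; the calibration is good to about 2 mm. A picture is of the moment at which its call begins. There is no depth.
- robot.sign_off(): hands the job in; it is judged then, once.
The state is a dict: "time": time; "joint_pos": joint angles; "qd": joint speeds; "joint_efforts": joint torques, N m; "eef_pos": TCP position; "eef_rot": TCP orientation; "force": force on the tool from outside, world axes, zero at the start; "moment": the same for the moment, N m; "grip_width": finger opening in m; "gripper_force": force on a finger pad.
Only numpy, scipy, OpenCV 4.12 (cv2) and the standard library are available. Lean on these libraries where they do the work, as an engineer would, in place of code of your own. Each camera call takes 0.05 s, during which the arm holds its last target. There are 200 camera calls.

## Working session

There is one attempt and no reset: what is moved stays moved. The work goes in short steps, Python scripts to look and compute and a tool call to move; the robot and the scene stay as the last step left them, time stands still between calls to the robot, and variables do not carry over. Pictures are saved under pics/ and viewed, at most 10 in all, crops included, and the job is handed in when it is done.

Besides the shell and the picture viewer there is one more tool, called after "Call:" by a JSON object that holds its "fn" and its "kwargs", one argument or row to a line. move_arm: Moves the arm, as the interface text tells. Its arguments: {"type":"object","properties":{"targets":{"type":"string"},"jaw":{"type":"number"}},"required":["targets"]}

```bash
mkdir -p pics
cat > h.py <<'E'
import numpy as np, cv2
from scipy.spatial.transform import Rotation as R
from plant import robot
def snap(name,fn=None):
    f=robot.grab_frame(name)
    if fn: cv2.imwrite('pics/'+fn,f['color'][:,:,::-1])
    np.savez('pics/%s.npz'%name,**{k:np.asarray(v) for k,v in f.items()})
    return f
def rot(f):
    o=np.asarray(f['orientation'],float)
    return o if o.shape==(3,3) else R.from_rotvec(o).as_matrix() if o.size==3 else R.from_quat(o).as_matrix()
def px2w(f,u,v,z):
    d=rot(f)@np.linalg.solve(np.asarray(f['camera_matrix']),[u,v,1.]); o=np.asarray(f['origin'])
    return o+d*(z-o[2])/d[2]
def w2px(f,p):
    q=np.asarray(f['camera_matrix'])@(rot(f).T@(np.asarray(p)-f['origin'])); return q[:2]/q[2]
E
python3 - <<'E'
from h import *
for n in('top','side'):
    f=snap(n,n+'0.png'); print(n,f['origin'],f['orientation'],f['camera_matrix'])
print(robot.get_obs())
E
```

```text
top [ 0.4793304  -0.23735516  0.94536536] [-2.15218204  2.21349086 -0.04261849] [[420.02609381   0.         312.51803953]
 [  0.         420.02609381 198.01287682]
 [  0.           0.           1.        ]]
side [0.33825031 0.45939794 0.59559805] [-0.33243309  2.67365699 -1.37867567] [[415.40850118   0.         319.12277812]
 [  0.         415.40850118 195.94993917]
 [  0.           0.           1.        ]]
{'time': 0.1, 'joint_pos': array([-1.41884185e+00,  4.86973158e-02,  9.77339162e-02,  1.62200899e+00,
        8.70015364e-06,  1.44297237e+00]), 'qd': array([-6.51282886e-05, -1.81066392e-03,  3.00897195e-03, -2.07998362e-03,
        1.43678290e-04, -1.07745302e-03]), 'joint_efforts': array([ 2.64878814e-03, -3.39851546e+01,  3.20935357e+01,  1.57791475e-02,
       -9.81017729e-05, -8.29432651e-06]), 'eef_pos': array([ 0.14487117, -0.50405628,  0.24121314]), 'eef_rot': array([-3.10874910e+00, -4.37739579e-01,  2.75555731e-05]), 'force': array([0.46900172, 0.19182791, 0.06368114]), 'moment': array([-0.00297318,  0.00387117,  0.04893534]), 'gripper_force': 0.0, 'grip_width': 0.08542208466633026}
```

View pics/top0.png

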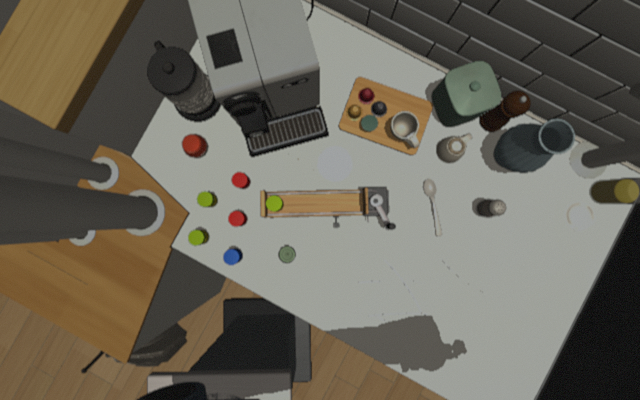

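View pics/side0.png

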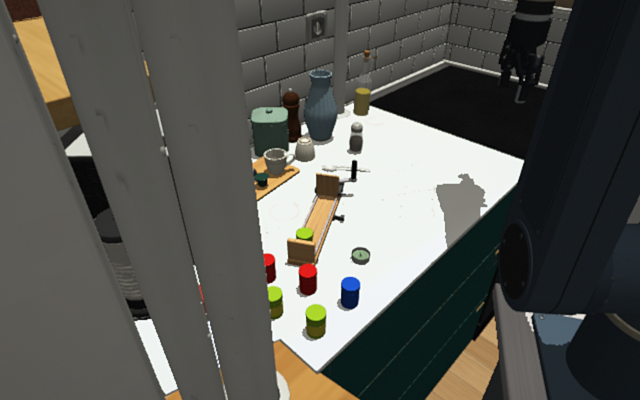

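The top view shows green tins at (206,199) and (197,237), and tin a in the rack at (274,204). The look-alikes are red at (240,180) and (237,218), blue at (232,257), and the larger red egg timer at (193,145). I choose the two loose green tins because they match tin a, and will check that in a crop.

Run:
```python
import cv2
a=cv2.imread('pics/top0.png')[160:275,180:400]
cv2.imwrite('pics/c1.png',cv2.resize(a,None,fx=3.6,fy=3.6,interpolation=cv2.INTER_CUBIC))
```

```text
(no output)
```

View pics/c1.png

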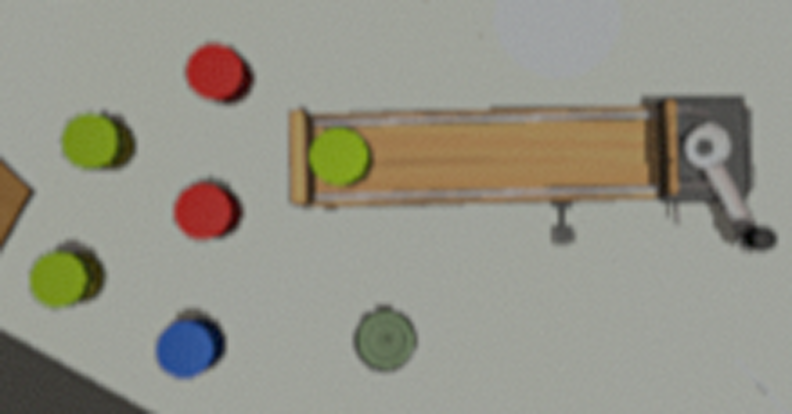

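```bash
cat > m.py <<'E'
from h import *
f=dict(np.load('pics/top.npz'))
def c(x,y,z): return px2w(f,180+(x+.5)/3.6-.5,160+(y+.5)/3.6-.5,z)
E
python3 - <<'E'
from m import *
for n,x,y,z in [('g1',91,140,.05),('g2',59,278,.05),('a',339,156,.064),('r1',217,71,.05),('r2',206,210,.05),('blue',188,348,.05),('tea',385,339,.015),
 ('lipTL',320,120,.02),('lipTR',650,114,.02),('lipBL',320,198,.02),('lipBR',650,187,.02),('wallTopIn_t',307,110,.063),('wallTopIn_b',306,203,.063),
 ('plateface_t',665,100,.08),('plateface_b',665,194,.08),('pivot',706,146,.055),('post',764,238,.096),('mark',562,234,.02),('idx',677,215,.024)]:
    print(n,np.round(c(x,y,z)*1000,1))
g=f
for n,p in [('x',[.4,-.1,0])]: print(w2px(f,p))
E
```

```text
g1 [536.8   9.6  50. ]
g2 [455.3  29.7  50. ]
a [ 522.4 -139.9   64. ]
r1 [575.9 -66.5  50. ]
r2 [493.2 -58.5  50. ]
blue [412.1 -46.4  50. ]
tea [ 411.8 -160.2   15. ]
lipTL [ 547.  -123.8   20. ]
lipTR [ 544.8 -326.3   20. ]
lipBL [ 499.1 -122.8   20. ]
lipBR [ 500.2 -324.8   20. ]
wallTopIn_t [ 549.9 -121.5   63. ]
wallTopIn_b [ 495.5 -119.8   63. ]
plateface_t [ 548.4 -329.4   80. ]
plateface_b [ 494.6 -327.5   80. ]
pivot [ 522.5 -355.1   55. ]
post [ 468.2 -380.1   96. ]
mark [ 473.  -270.2   20. ]
idx [ 482.6 -340.2   24. ]
[260.45684766 259.29146843]
```

Run:
```python
from h import *
T=dict(np.load('pics/top.npz'));S=dict(np.load('pics/side.npz'))
def tri(a,b):
    A=[];B=[]
    for f,(u,v) in((T,a),(S,b)):
        d=rot(f)@np.linalg.solve(f['camera_matrix'],[u,v,1.]);d/=np.linalg.norm(d);P=np.eye(3)-np.outer(d,d);A.append(P);B.append(P@f['origin'])
    p,r=np.linalg.lstsq(np.vstack(A),np.hstack(B),rcond=None)[:2];return np.round(p*1000),np.sqrt(r)*1000
print('corner',tri((188,213),(281,342)))
for z in(0,.03,.05,.1,.2): print(z,[np.round(px2w(T,u,v,z)[:2]*1000) for u,v in((188,213),(163,213),(118,173),(325,135),(250,153))],np.round(px2w(S,281,342,z)*1000))
for n,p in (('g2',(.455,.030,.05)),('a',(.522,-.14,.064)),('post',(.468,-.38,.096)),('blue',(.412,-.046,.05))): print(n,w2px(S,p))
o=robot.get_obs();print(R.from_rotvec(o['eef_rot']).as_matrix().round(3))
```

```text
corner (array([507.,  64.,  -6.]), array([2.18081043]))
0 [array([508.,  62.]), array([510., 119.]), array([604., 222.]), array([ 677., -253.]), array([641., -81.])] [504.  68.   0.]
0.03 [array([507.,  53.]), array([509., 108.]), array([600., 207.]), array([ 671., -252.]), array([636., -86.])] [495.  88.  30.]
0.05 [array([507.,  46.]), array([508., 100.]), array([597., 198.]), array([ 666., -252.]), array([632., -89.])] [490. 101.  50.]
0.1 [array([505.,  31.]), array([507.,  81.]), array([591., 173.]), array([ 656., -251.]), array([624., -98.])] [476. 134. 100.]
0.2 [array([502.,  -1.]), array([503.,  44.]), array([578., 125.]), array([ 635., -250.]), array([ 607., -114.])] [448. 199. 200.]
g2 [315.01287666 310.15764467]
a [303.94163702 231.57017815]
post [353.66187016 160.61715689]
blue [349.63973924 281.26513972]
[[ 0.961  0.276 -0.   ]
 [ 0.276 -0.961  0.002]
 [ 0.    -0.002 -1.   ]]
```

Call:
{"fn": "move_arm", "kwargs": {
  "targets": "60 80 0 10; 98 129 0 20; 131 172 0 30; 163 215 0 40; 196 258 0 50; 229 300 0 60; 261 343 0 70; 294 386 0 74; 327 429 -20 74; 359 472 -50 74; 392 515 -90 74; 392 515 -110 74; 392 515 -110 74; 392 515 -110 74",
  "jaw": 0
}}

```text
time: 1.85
eef_pos: [0.5371, 0.01, 0.1331]
eef_rot: [2.221, 2.221, 0.0]
force: [0.2, -0.4, 0.5]
grip_width: 0.0854
gripper_force: 0.0
```

Run:
```python
from h import *
o=robot.get_obs();print(o['eef_pos'],R.from_rotvec(o['eef_rot']).as_matrix()[:,1].round(3),o['joint_pos'].round(2))
f=snap('top');g=snap('side')
a=np.hstack([cv2.resize(f['color'][150:290,170:310],None,fx=2.8,fy=2.8),cv2.resize(g['color'][200:340,250:390],None,fx=2.8,fy=2.8)])
cv2.imwrite('pics/p1.png',a[:,:,::-1])
```

```text
[0.53707616 0.00996684 0.13311443] [ 1.    -0.     0.001] [-0.11  0.08 -0.08  1.41 -0.    1.46]
```

View pics/p1.png

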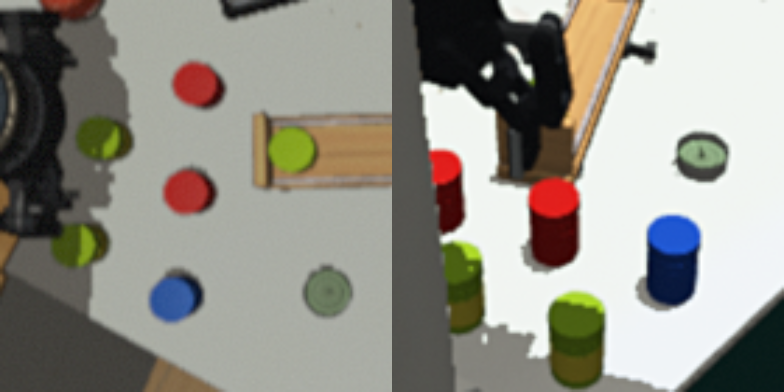

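Run:
```python
from h import *
T=dict(np.load('pics/top.npz'));S=dict(np.load('pics/side.npz'))
for p in ((.537,.01,.133),(.490,.01,.130),(.537,.01,.2)): print(w2px(T,p),w2px(S,p))
```

```text
[192.97372655 196.03687424] [268.10334778 256.2147619 ]
[193.70677094 220.18329376] [296.38694607 262.67855039]
[181.61027076 193.71244809] [264.85215566 223.63168478]
```

The view agrees with the projection: the fingers straddle the green tin, with the front fingertip at side pixel about (299,257). Next I descend and grip.

Call:
{"fn": "move_arm", "kwargs": {
  "targets": "0 0 -40 0; 0 0 -80 0; 0 0 -100 0; 0 0 -108 0; 0 0 -108 0; 0 0 -108 0"
}}

```text
time: 2.7
eef_pos: [0.5384, 0.0101, 0.0262]
eef_rot: [2.219, 2.22, 0.003]
force: [0.2, 0.1, 0.3]
grip_width: 0.0851
gripper_force: 0.0
```

Call:
{"fn": "move_arm", "kwargs": {
  "targets": "0 0 0 0; 0 0 0 0; 0 0 0 0; 0 0 0 0; 0 0 0 0; 0 0 0 0; 0 0 0 0; 0 0 20 0; 0 0 70 0; 0 0 100 0; 0 0 100 0",
  "jaw": 255
}}

```text
time: 4.08
eef_pos: [0.5396, 0.0102, 0.1272]
eef_rot: [2.217, 2.218, 0.007]
force: [0.2, -0.1, -1.3]
grip_width: 0.0322
gripper_force: 59.5
```

Call:
{"fn": "move_arm", "kwargs": {
  "targets": "-5 -40 5 0; -10 -100 5 0; -15 -150 5 0; -17 -182 0 0; -17 -192 -20 0; -17 -192 -40 0; -17 -192 -40 0; -17 -192 -40 0"
}}

```text
time: 5.08
eef_pos: [0.5196, -0.1812, 0.0836]
eef_rot: [-2.22, -2.221, 0.001]
force: [0.6, -0.5, 0.1]
grip_width: 0.0321
gripper_force: 59.5
```

Run:
```python
from h import *
o=robot.get_obs();print(o['eef_pos'])
f=snap('top');g=snap('side')
a=np.hstack([cv2.resize(f['color'][160:260,230:330],None,fx=4,fy=4),cv2.resize(g['color'][180:280,270:370],None,fx=4,fy=4)])
cv2.imwrite('pics/p2.png',a[:,:,::-1])
```

```text
[ 0.51963366 -0.18122391  0.08362133]
```

View pics/p2.png

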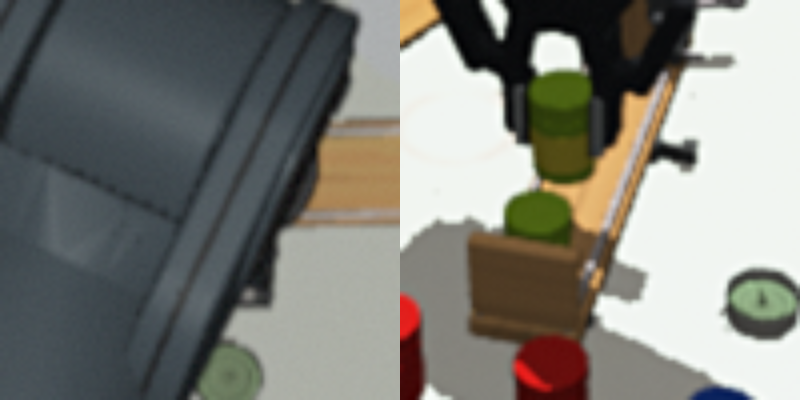

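Run:
```python
from h import *
S=dict(np.load('pics/side.npz'))
print(px2w(S,310.2,202.8,.1074),px2w(S,304.5,233.7,.064))
```

```text
[ 0.51907042 -0.17851357  0.1074    ] [ 0.51917725 -0.1340917   0.064     ]
```

Call:
{"fn": "move_arm", "kwargs": {
  "targets": "1 0 -20 0; 1 0 -30 0; 1 0 -36 0; 1 0 -40 0; 1 0 -42 0; 1 0 -42 0; 1 0 -42 0"
}}

```text
time: 6.05
eef_pos: [0.5213, -0.1817, 0.0427]
eef_rot: [2.22, 2.221, 0.0]
force: [0.5, -0.2, -1.1]
grip_width: 0.0319
gripper_force: 59.5
```

Slide towards tin a in +y until it makes contact.

Call:
{"fn": "move_arm", "kwargs": {
  "targets": "0 2 -1 0; 0 4 -1 0; 0 5 -1 0; 0 6 -1 0; 0 6 -1 0; 0 6 -1 0"
}}

```text
time: 6.8
eef_pos: [0.521, -0.1756, 0.0413]
eef_rot: [2.221, 2.222, -0.0]
force: [0.1, -1.1, -1.5]
grip_width: 0.0326
gripper_force: 59.5
```

Call:
{"fn": "move_arm", "kwargs": {
  "targets": "0 1 0 0; 0 2 0 0; 0 2 0 0; 0 3 0 0; 0 3 0 0"
}}

```text
time: 7.42
eef_pos: [0.521, -0.1726, 0.0413]
eef_rot: [2.221, 2.222, -0.0]
force: [0.3, -0.6, 0.1]
grip_width: 0.0319
gripper_force: 59.5
```

Call:
{"fn": "move_arm", "kwargs": {
  "targets": "0 1 0 0; 0 2 0 0; 0 2 0 0; 0 3 0 0; 0 3 0 0"
}}

```text
time: 8.05
eef_pos: [0.521, -0.1709, 0.0414]
eef_rot: [2.22, 2.22, -0.003]
force: [-0.8, -4.1, -0.8]
grip_width: 0.0321
gripper_force: 59.5
```

Call:
{"fn": "move_arm", "kwargs": {
  "targets": "0 -1 -1 0; 0 -1 -1 0; 0 -1 -1 0"
}}

```text
time: 8.43
eef_pos: [0.5212, -0.1709, 0.0407]
eef_rot: [2.22, 2.221, -0.0]
force: [-0.5, -3.4, 1.2]
grip_width: 0.0319
gripper_force: 59.6
```

Call:
{"fn": "move_arm", "kwargs": {
  "targets": "0 0 0 0; 0 0 0 0; 0 0 0 0; 0 0 0 0; 0 0 0 0; 0 0 20 0; 0 0 60 0; 0 0 95 0; -15 60 95 0; -40 120 95 0; -55 180 95 0; -66 203 95 0; -66 203 95 0; -66 203 95 0",
  "jaw": 0
}}

```text
time: 10.18
eef_pos: [0.4554, 0.0319, 0.1355]
eef_rot: [2.22, 2.221, 0.0]
force: [0.1, 0.4, -0.7]
grip_width: 0.0854
gripper_force: 0.0
```

Run:
```python
from h import *
o=robot.get_obs();print(o['eef_pos'],o['time'])
f=snap('top');g=snap('side')
a=np.hstack([cv2.resize(f['color'][150:290,170:310],None,fx=2.8,fy=2.8),cv2.resize(g['color'][200:340,250:390],None,fx=2.8,fy=2.8)])
cv2.imwrite('pics/p3.png',a[:,:,::-1])
```

```text
[0.45541931 0.03193059 0.13547029] 10.175
```

View pics/p3.png

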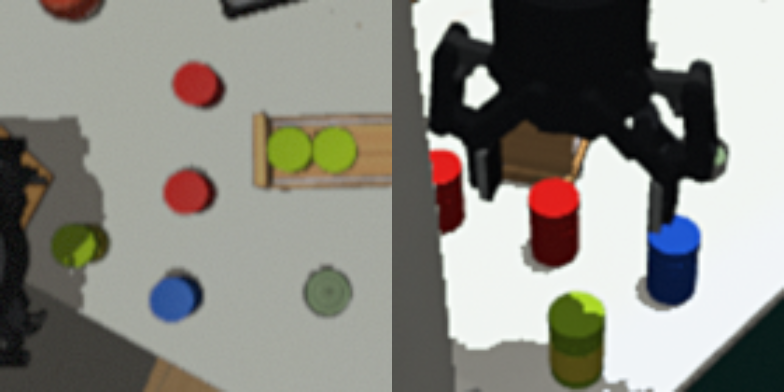

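Tins a and b now stand close together in the channel. The last green tin is below the gripper, clear of the blue one.

Call:
{"fn": "move_arm", "kwargs": {
  "targets": "0 -2 -40 0; 0 -2 -80 0; 0 -2 -100 0; 0 -2 -109 0; 0 -2 -109 0; 0 -2 -109 0"
}}

```text
time: 11.02
eef_pos: [0.4562, 0.0301, 0.0276]
eef_rot: [2.22, 2.22, 0.002]
force: [-0.9, 0.5, -0.2]
grip_width: 0.0852
gripper_force: 0.0
```

Call:
{"fn": "move_arm", "kwargs": {
  "targets": "0 0 0 0; 0 0 0 0; 0 0 0 0; 0 0 0 0; 0 0 0 0; 0 0 0 0; 0 0 0 0; 0 0 20 0; 0 0 70 0; 0 0 100 0; 0 0 100 0",
  "jaw": 255
}}

```text
time: 12.4
eef_pos: [0.4574, 0.0302, 0.1289]
eef_rot: [2.217, 2.219, 0.007]
force: [-0.4, 0.1, -0.8]
grip_width: 0.0321
gripper_force: 59.5
```

Call:
{"fn": "move_arm", "kwargs": {
  "targets": "15 -50 5 0; 30 -105 5 0; 50 -160 5 0; 60 -210 5 0; 66 -243 0 0; 66 -243 -30 0; 66 -243 -60 0; 66 -243 -75 0; 66 -243 -82 0; 66 -243 -83 0; 66 -243 -83 0"
}}

```text
time: 13.78
eef_pos: [0.5219, -0.2129, 0.0446]
eef_rot: [2.219, 2.221, 0.001]
force: [0.1, 0.5, 1.0]
grip_width: 0.032
gripper_force: 59.5
```

Call:
{"fn": "move_arm", "kwargs": {
  "targets": "-1 2 -1 0; -1 4 -2 0; -1 5 -2 0; -1 6 -2 0; -1 7 -2 0; -1 7 -2 0; -1 7 -2 0"
}}

```text
time: 14.65
eef_pos: [0.52, -0.2056, 0.0413]
eef_rot: [-2.221, -2.222, 0.0]
force: [-0.2, -0.1, -1.2]
grip_width: 0.032
gripper_force: 59.5
```

Call:
{"fn": "move_arm", "kwargs": {
  "targets": "0 1 0 0; 0 2 0 0; 0 3 0 0; 0 3 0 0; 0 3 0 0"
}}

```text
time: 15.28
eef_pos: [0.5202, -0.2041, 0.0417]
eef_rot: [2.22, 2.219, -0.003]
force: [0.1, -5.0, -1.0]
grip_width: 0.0317
gripper_force: 59.5
```

Call:
{"fn": "move_arm", "kwargs": {
  "targets": "0 -1 -1 0; 0 -1 -1 0; 0 -1 -1 0"
}}

```text
time: 15.65
eef_pos: [0.5205, -0.2042, 0.0409]
eef_rot: [2.22, 2.221, -0.0]
force: [0.4, -4.9, 2.0]
grip_width: 0.0318
gripper_force: 59.6
```

Call:
{"fn": "move_arm", "kwargs": {
  "targets": "0 0 0 0; 0 0 0 0; 0 0 0 0; 0 0 0 0; 0 0 0 0; 0 0 20 0; 0 0 70 0; 0 0 120 0; -12 -40 130 -10; -24 -80 130 -20; -35 -120 130 -30; -45 -160 130 -40; -52 -174 130 -50; -52 -174 130 -60; -52 -174 130 -66; -52 -174 130 -66; -52 -174 130 -66",
  "jaw": 0
}}

```text
time: 17.77
eef_pos: [0.468, -0.3775, 0.1703]
eef_rot: [-3.072, -0.656, -0.0]
force: [0.0, 0.3, -0.2]
grip_width: 0.0853
gripper_force: 0.0
```

Run:
```python
from h import *
o=robot.get_obs();print(o['eef_pos'],o['time'],o['joint_pos'].round(2),R.from_rotvec(o['eef_rot']).as_matrix()[:,1].round(3))
f=snap('top');g=snap('side')
a=np.hstack([cv2.resize(f['color'][150:290,250:420],None,fx=2.8,fy=2.8),cv2.resize(g['color'][140:280,270:380],None,fx=2.8,fy=2.8)])
cv2.imwrite('pics/p4.png',a[:,:,::-1])
```

```text
[ 0.46799487 -0.37749832  0.17030799] 17.775 [-0.79  0.24  0.17  1.5   0.    1.93] [ 0.409 -0.913 -0.   ]
```

View pics/p4.png

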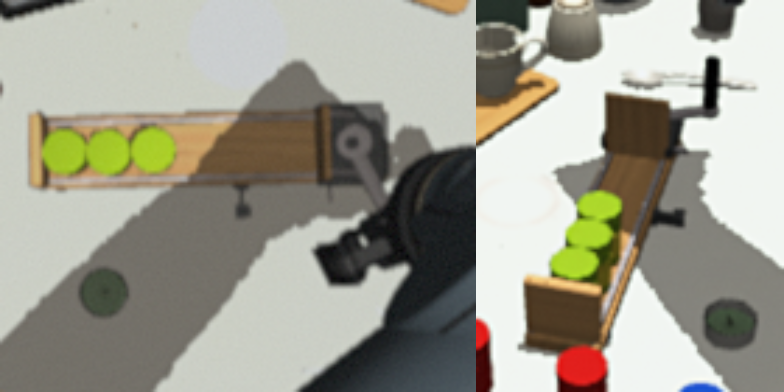

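Call:
{"fn": "move_arm", "kwargs": {
  "targets": "0 -2 -40 0; 0 -2 -75 0; 0 -2 -95 0; 0 -2 -100 0; 0 -2 -100 0; 0 -2 -100 0"
}}

```text
time: 18.62
eef_pos: [0.4688, -0.3804, 0.072]
eef_rot: [3.07, 0.654, 0.002]
force: [0.7, -0.2, 0.2]
grip_width: 0.085
gripper_force: 0.0
```

Call:
{"fn": "move_arm", "kwargs": {
  "targets": "0 0 0 0; 0 0 0 0; 0 0 0 0; 0 0 0 0; 0 0 0 0; 0 0 0 0; 0 0 0 0; 0 0 0 0; 0 0 0 0",
  "jaw": 255
}}

```text
time: 19.75
eef_pos: [0.468, -0.3797, 0.0705]
eef_rot: [3.073, 0.654, -0.0]
force: [-0.6, -0.2, 1.6]
grip_width: 0.0125
gripper_force: 58.4
```

Call:
{"fn": "move_arm", "kwargs": {
  "targets": "0 5 0 0; 0 12 0 0; 0 20 0 0; 0 28 0 0; 0 36 0 0; 0 44 0 0; 0 52 0 0; 0 60 0 0; 0 64 0 0; 0 66 0 0; 0 66 0 0; 0 66 0 0; 0 66 0 0"
}}

```text
time: 21.38
eef_pos: [0.468, -0.3135, 0.0704]
eef_rot: [-3.072, -0.654, -0.0]
force: [-0.8, -1.9, 3.6]
grip_width: 0.0126
gripper_force: 58.6
```

Run:
```python
from h import *
o=robot.get_obs();print(o['eef_pos'],o['time'],o['force'])
f=snap('top');g=snap('side')
a=np.hstack([cv2.resize(f['color'][180:240,300:380],None,fx=5,fy=5,interpolation=cv2.INTER_CUBIC)]+[cv2.resize(g['color'][170:230,310:370],None,fx=5,fy=5,interpolation=cv2.INTER_CUBIC)])
cv2.imwrite('pics/p5.png',a[:,:,::-1])
```

```text
[ 0.46799059 -0.31352268  0.07040331] 21.375 [-0.76315643 -1.94550811  3.62291266]
```

View pics/p5.png

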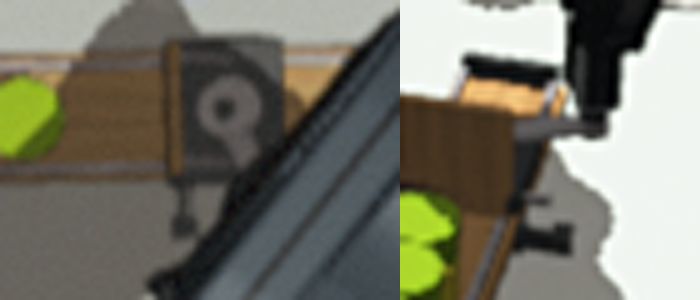

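The leg has moved and its pointer is near the mark: side crop shows the pointer at (545,202) and the clip at (545,240). I'll take sub-pixel positions from the pictures numerically.

Run:
```python
from h import *
a=cv2.imread('pics/top0.png',0).astype(int)
print(np.arange(330,343));print(a[213:230,330:343]);print(np.arange(362,375));print(a[213:226,362:375])
b=cv2.cvtColor(np.load('pics/top.npz')['color'],cv2.COLOR_RGB2GRAY).astype(int)
print(np.arange(328,346));print(b[212:230,328:346])
```

```text
[330 331 332 333 334 335 336 337 338 339 340 341 342]
[[141 137 133 133 132 133 134 128 128 126 123 120 122]
 [130 127 125 118 115 117 119 118 112 110 107 110 110]
 [123 122 113  94  90  91  89  90  92 108 109 119 123]
 [139 140 130  91  76  68  67  76  91 126 137 143 145]
 [158 159 153 129 107  74  72 101 120 152 158 157 160]
 [163 162 161 157 138  83  81 134 147 157 166 162 160]
 [162 160 162 164 151  91  88 150 161 161 161 158 160]
 [159 158 161 166 154  93  91 153 164 163 161 160 161]
 [158 159 160 161 149  92  91 148 161 163 160 157 157]
 [160 161 158 137 121  82  83 123 134 154 159 162 159]
 [162 162 153 110  89  76  80  86 101 140 157 161 160]
 [159 162 151 106  88  81  81  79  87 122 155 161 162]
 [161 160 152 108  93  85  82  79  85 113 152 162 158]
 [159 161 154 112  97  87  85  89  95 120 155 160 159]
 [160 161 157 131 118 110 108 113 127 141 156 162 160]
 [160 159 161 153 145 143 142 145 153 160 160 161 159]
 [160 159 162 159 159 159 158 158 160 159 160 159 160]]
[362 363 364 365 366 367 368 369 370 371 372 373 374]
[[ 92  43  31  53  89 106  87  77  77  79  79  79  78]
 
[... 1384 characters left out ...]
102 104 102  97  62  31]
 [ 99 101 101 100 102 103 100  80  59  75  86  98 101 102 101  89  50  20]
 [ 99  98 101 101 102  98  93  73  55  72  82  96 100 101  99  80  41  17]
 [101 102 101 100 101  98  78  55  51  56  66  90 101 102  98  71  37  19]
 [101  99 100 101  99  97  65  45  44  51  51  76  97 102  87  51  28  23]
 [101 101 100 103 101  97  66  45  46  43  48  72  94  88  60  32  17  24]
 [102 101 100 101 101  94  68  49  47  52  56  70  81  62  37  24  25  34]
 [101 100  98 100 101  99  77  66  67  71  77  64  53  38  26  24  27  37]
 [101 101 103 100 102 100  90  88  91  93  90  59  32  21  25  25  29  30]
 [101 100 100 101 102  99 101 102 102 100  85  45  28  24  28  33  31  28]]
```

Run:
```python
from h import *
T=np.load('pics/top.npz')['color'];S=np.load('pics/side.npz')['color'];T0=cv2.imread('pics/top0.png')[:,:,::-1];S0=cv2.imread('pics/side0.png')[:,:,::-1]
r=lambda a:cv2.resize(np.ascontiguousarray(a),(400,300),interpolation=cv2.INTER_NEAREST)
o=np.vstack([np.hstack([r(T0[208:232,352:384]),r(T[208:232,322:354])]),np.hstack([r(S0[166:193,322:358]),r(S[196:223,322:358])])])
cv2.imwrite('pics/p6.png',o[:,:,::-1])
s=dict(np.load('pics/side.npz'))
# side projections of rack-y lines: predicted pointer for travel candidates & mark
for y in(-.268,-.270,-.272,-.274,-.276): print(y,w2px(s,(.486,y,.024)),w2px(s,(.478,y,.024)))
```

```text
-0.268 [335.33607341 211.88170585] [338.81364627 212.4113601 ]
-0.27 [335.5266388 211.3562866] [338.99866872 211.88414261]
-0.272 [335.71656295 210.83263536] [339.18306752 211.35870222]
-0.274 [335.90584909 210.3107432 ] [339.3668458  210.83502996]
-0.276 [336.09450044 209.79060128] [339.55000671 210.31311691]
```

View pics/p6.png

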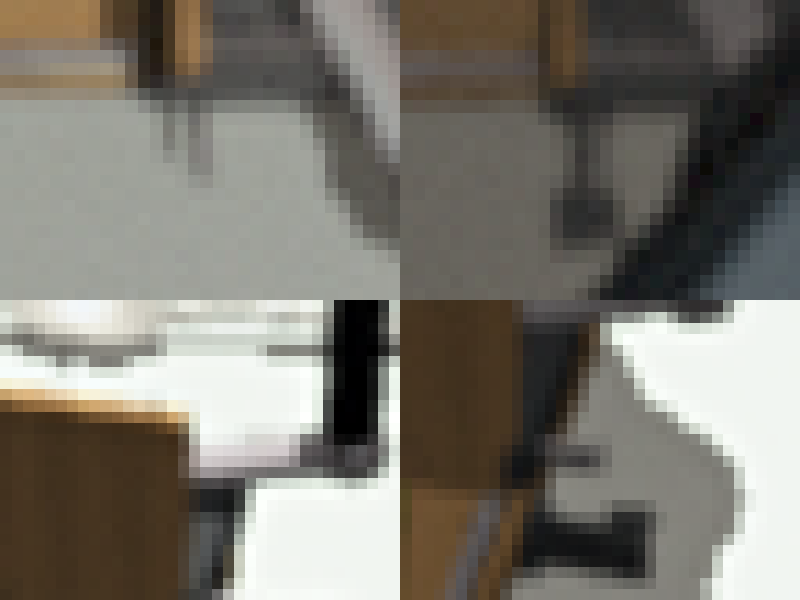

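Run:
```python
from h import *
T=dict(np.load('pics/top.npz'));S=dict(np.load('pics/side.npz'))
print('pointer0',px2w(T,367.4,219,.024)*1e3,[px2w(T,335.55,220,z)[:2]*1e3 for z in(.008,.013,.024)])
m=px2w(T,335.55,222,.01)
for z in(.006,.010,.013,.02):print(z,w2px(S,(m[0],m[1],z)))
# subpixel rows in side: pointer & mark
s=cv2.cvtColor(S['color'],cv2.COLOR_RGB2GRAY).astype(int);print(s[205:225,333:346])
```

```text
pointer0 [ 483.42642742 -339.55339897   24.        ] [array([ 483.23252766, -270.52295863]), array([ 483.2117133 , -270.34603832]), array([ 483.16592172, -269.95681365])]
0.006 [338.48251064 218.01324866]
0.01 [338.52706264 216.63312297]
0.013 [338.56062055 215.59357043]
0.02 [338.63940623 213.15295836]
[[ 38  32  24  27  67 110 132 129 128 126 128 171 213]
 [ 36  29  21  39  88 126 132 130 128 128 125 126 131]
 [ 34  26  29  57 104 134 132 129 129 130 128 127 122]
 [ 32  40  62  85 113 123 123 123 130 129 129 129 127]
 [ 26  41  67  79  84  84  94 111 130 131 129 130 129]
 [ 19  28  55  68  62  57  75 108 130 129 130 128 129]
 [ 19  34  77 112 109 103 107 120 130 131 130 129 130]
 [ 31  44  94 136 133 133 130 131 132 132 131 130 130]
 [ 53  55 101 137 134 134 133 133 132 133 132 131 131]
 [ 54  50  90 125 135 133 133 119  95  97  98 111 130]
 [ 41  34  52  82  97 102 105  88  44  44  47  77 119]
 [ 32  23  24  31  39  47  54  51  34  31  38  79 123]
 [ 25  23  21  20  21  21  23  27  29  32  42  91 133]
 [ 20  19  21  20  19  18  18  21  23  23  36  90 134]
 [ 21  36  50  41  36  27  23  23  20  17  31  88 131]
 [ 68  82 109 105 101  90  76  69  50  37  43  88 132]
 [117 120 133 134 133 128 119 116 107 101 100 113 131]
 [134 132 132 131 131 132 131 132 133 133 131 131 130]
 [132 130 131 130 130 130 130 131 130 130 131 130 131]
 [131 129 129 131 130 131 129 128 129 129 130 130 131]]
```

Run:
```python
from h import *
T0=cv2.cvtColor(cv2.imread('pics/top0.png'),cv2.COLOR_BGR2GRAY).astype(np.float32);d=dict(np.load('pics/top.npz'));T=cv2.cvtColor(d['color'],cv2.COLOR_RGB2GRAY).astype(np.float32)
print(d['origin'],d['orientation'])
for (a,b,c,e) in [(60,160,330,440),(150,250,410,520),(0,120,190,330),(130,280,180,255),(100,200,480,620)]:
    w=cv2.createHanningWindow((e-c,b-a),cv2.CV_32F);print(cv2.phaseCorrelate(T0[a:b,c:e],T[a:b,c:e],w))
```

```text
[ 0.4793304  -0.23735516  0.94536536] [-2.15218204  2.21349086 -0.04261849]
((0.020105823289569003, -0.02481826502791762), 0.8985279382069905)
((0.008787841136552288, -0.1281995309575663), 0.6064605782826742)
((-0.020867867142413843, -0.06464985161412073), 0.9475041195198342)
((0.4965918747203091, -0.011987595240469773), 0.5788391323513454)
((-0.06658298902790705, -0.08546746692626073), 0.9103242333730062)
```

Run:
```python
from h import *
S=dict(np.load('pics/side.npz'));T=dict(np.load('pics/top.npz'))
print('mark',px2w(T,336.2,220,.013)*1e3,px2w(T,336.45,224.5,.013)*1e3,'ptr now',px2w(T,337.3,219,.024)*1e3)
k=px2w(T,336.45,224.5,.013);print('knob far top edge',w2px(S,k-[0,.0055,0]),'near bottom',w2px(S,k+[0,.0055,-.013]))
p=px2w(T,337.3,219,.024);print('ptr',p,w2px(S,p))
```

```text
mark [ 483.17198316 -271.78382702   13.        ] [ 473.2146341  -272.03055023   13.        ] ptr now [ 485.24505068 -273.84947279   24.        ]
knob far top edge [341.61565741 214.06391255] near bottom [340.46525216 221.45635819]
ptr [ 0.48524505 -0.27384947  0.024     ] [336.21776699 210.39937377]
```

Call:
{"fn": "move_arm", "kwargs": {
  "targets": "0 1 0 0; 0 2 0 0; 0 2.4 0 0; 0 2.4 0 0; 0 2.4 0 0"
}}

```text
time: 22.1
eef_pos: [0.468, -0.3113, 0.0704]
eef_rot: [3.072, 0.654, 0.0]
force: [-1.5, -4.7, 3.1]
grip_width: 0.0123
gripper_force: 58.7
```

Call:
{"fn": "move_arm", "kwargs": {
  "targets": "2.9 -5.8 0 6; 6.4 -11.1 0 12; 10.3 -15.9 0 18; 14.8 -20.4 0 24; 19.6 -24.3 0 30; 24.9 -27.8 0 36; 30.5 -30.6 0 42; 36.4 -32.9 0 48; 42.4 -34.5 0 54; 48.6 -35.5 0 60; 54.9 -35.8 0 66; 54.9 -35.8 0 66; 54.9 -35.8 0 66; 54.9 -35.8 0 66"
}}

```text
time: 23.85
eef_pos: [0.5219, -0.3465, 0.0704]
eef_rot: [-2.22, -2.22, 0.001]
force: [-4.3, -2.8, 6.2]
grip_width: 0.0126
gripper_force: 59.1
```

Run:
```python
from h import *
o=robot.get_obs();print(o['eef_pos'],o['time'],o['force'],o['moment'])
f=snap('top');g=snap('side')
a=np.hstack([cv2.resize(f['color'][175:235,315:375],(400,400),interpolation=cv2.INTER_NEAREST),cv2.resize(g['color'][170:225,310:365],(400,400),interpolation=cv2.INTER_NEAREST)])
cv2.imwrite('pics/p7.png',a[:,:,::-1])
t=cv2.cvtColor(f['color'],cv2.COLOR_RGB2GRAY).astype(int);s=cv2.cvtColor(g['color'],cv2.COLOR_RGB2GRAY).astype(int)
print(np.arange(331,345));print(t[212:228,331:345]);print(s[206:224,333:346])
```

```text
[ 0.52190214 -0.34654057  0.07037191] 23.85 [-4.30500705 -2.80432463  6.18624883] [-0.55638193  0.8142593  -0.20295536]
[331 332 333 334 335 336 337 338 339 340 341 342 343 344]
[[ 78  59  66  83  78  76  69  65  65  65  66  65  63  67]
 [ 80  61  62  75  70  68  60  59  61  60  59  57  61  59]
 [ 73  56  56  63  60  53  51  52  47  50  49  48  50  49]
 [ 74  57  43  47  49  46  49  41  45  47  55  53  51  41]
 [ 90  83  57  45  42  40  45  47  60  87  97  88  59  40]
 [106 101  86  71  53  48  65  76 111 149 151 115  65  33]
 [105 104 105  93  73  56  86 117 160 179 156 100  52  32]
 [104 105 103 105  83  60 101 159 182 162 112  62  32  35]
 [103 105 106 104  81  61 111 175 162 113  61  29  36  43]
 [103 106 105 103  84  67 109 150 113  58  33  37  38  45]
 [106 105 105  95  74  64  85  93  63  31  28  39  43  49]
 [105 107 102  80  58  48  56  49  37  34  40  45  50  51]
 [105 105  99  71  46  32  29  33  36  43  41  50  49  51]
 [106 106 100  63  36  30  35  37  40  44  50  48  52  55]
 [106 102  88  52  30  32  37  39  43  48  51  52  57  58]
 [102  91  64  37  31  38  42  44  45
[... 313 characters left out ...]
73 171 155 170 233 245 244 243 243 243]
 [ 22  56 179 252 246 239 234 241 246 245 245 244 243]
 [ 40  88 211 255 252 249 248 248 249 249 248 246 245]
 [ 47  84 192 254 255 254 254 246 214 216 216 234 246]
 [ 39  45 108 178 209 215 220 189 101 107 115 180 240]
 [ 30  23  25  43  62  78  96  88  43  61  93 184 244]
 [ 24  20  16  13  15  17  23  27  24  38  86 203 253]
 [ 20  18  20  17  19  17  17  18  18  18  61 197 253]
 [ 23  36  50  41  36  26  24  21  17  11  49 190 253]
 [ 67  82 108 105 102  90  75  69  48  29  64 194 251]
 [116 120 133 134 133 129 120 116 106 100 163 241 249]
 [132 131 132 130 132 131 130 132 129 133 207 254 249]
 [133 131 130 130 130 130 129 130 129 129 172 240 251]]
```

View pics/p7.png

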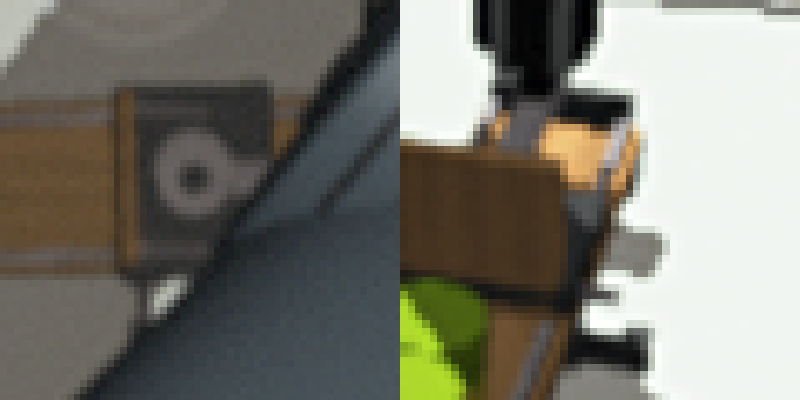

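Call:
{"fn": "move_arm", "kwargs": {
  "targets": "1 0.6 0 0; 2 0.6 0 2; 3 0.6 0 3; 3 0.6 0 3; 3 0.6 0 3; 3 0.6 0 3"
}}

```text
time: 24.7
eef_pos: [0.5222, -0.3462, 0.0703]
eef_rot: [-2.158, -2.274, 0.008]
force: [-9.7, -2.7, 7.9]
grip_width: 0.0124
gripper_force: 59.6
```

```bash
python3 -c "
from plant import robot
print(robot.sign_off())"
```

```text
the job is handed in; nothing more can be done
None
```

The job is handed in: both green tins stand in a tight row with tin a against the end wall, the leg is at the mark to within about 1 mm by my camera estimate, and the lever is closed against its stop with its post still gripped (about 25 s used).

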